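Count to the third gap and push the pot in

TASK

Starting at the end of the rack with the yellow post, run a fingertip along the sprung rail at the back, from behind the first gap, over the ribs, to behind the third gap and no further, counting every gap whether filled or empty. Then push the terracotta-coloured pot along the bench into that third gap until it is fully home against the back wall; keep it upright, do not lift it, and leave the other things where they are.

Things in the scene. Friction and masses are not known exactly. Their poses are not given: they have to be found in the camera images.
- rack: Black divider rack, fixed. Seven dividers (6 mm thick, 45 mm tall) make six gaps in a row along its y, each 70 mm clear, open on top and at the front (-x, toward the robot), no floor. Origin on the bench mid-row; dividers' front ends at x = -35 mm, back wall's stop face (55 mm tall) at x = +35 mm. Gap centres y = +190, +114, +38, -38, -114, -190 mm. Some gaps hold stored pots.
- rail (a joint): How far the rail is pressed down (m): 0 up, 0.008 bottomed. The rail, 30 mm wide and 450 mm long, runs along the back of the rack (centre line at rack x = +50 mm) on springs, top 75 mm above the bench; it gives from about 1 N, 5 N at the bottom. Its top is six aluminium flats, one behind each gap, with a low black rib behind each divider between them.
- flat1: Aluminium flat of the rail behind the gap at rack y = +190 mm (the +y end): 64 mm along the rail, 30 mm wide. Origin at the centre of its top face; axes as the rack's.
- flat2: Aluminium flat of the rail behind the gap at rack y = +114 mm (number 2 from the +y end): 64 mm along the rail, 30 mm wide. Origin at the centre of its top face; axes as the rack's.
- flat3: Aluminium flat of the rail behind the gap at rack y = +38 mm (number 3 from the +y end): 64 mm along the rail, 30 mm wide. Origin at the centre of its top face; axes as the rack's.
- flat4: Aluminium flat of the rail behind the gap at rack y = -38 mm (number 4 from the +y end): 64 mm along the rail, 30 mm wide. Origin at the centre of its top face; axes as the rack's.
- flat5: Aluminium flat of the rail behind the gap at rack y = -114 mm (number 5 from the +y end): 64 mm along the rail, 30 mm wide. Origin at the centre of its top face; axes as the rack's.
- flat6: Aluminium flat of the rail behind the gap at rack y = -190 mm (the -y end): 64 mm along the rail, 30 mm wide. Origin at the centre of its top face; axes as the rack's.
- rib1: Black half-round rib across the rail between flat1 and flat2: 12 mm along the rail, rising 2 mm above the flats. Origin on its crest; axes as the rack's.
- rib2: Black half-round rib across the rail between flat2 and flat3: 12 mm along the rail, rising 2 mm above the flats. Origin on its crest; axes as the rack's.
- rib3: Black half-round rib across the rail between flat3 and flat4: 12 mm along the rail, rising 2 mm above the flats. Origin on its crest; axes as the rack's.
- rib4: Black half-round rib across the rail between flat4 and flat5: 12 mm along the rail, rising 2 mm above the flats. Origin on its crest; axes as the rack's.
- rib5: Black half-round rib across the rail between flat5 and flat6: 12 mm along the rail, rising 2 mm above the flats. Origin on its crest; axes as the rack's.
- yellow_post: Yellow round post, 22 mm across (foot 32 mm), 100 mm tall, fixed beside one end of the rack, 260 mm from the rack's middle along its y: it marks the end from which gaps are counted. Origin at its foot. It may be at either end.
- grey_post: Grey post of the same size at the other end of the rack. Origin at its foot.
- pot: Terracotta-coloured square nursery pot, loose on the bench in front of the rack, not always opposite the right gap: 60 x 60 mm, 50 mm tall, upright sides, low plant on top to about 90 mm; about 0.25 kg. Origin at the centre of its underside, x and y square to its sides, z up.
- stored_a: Blue square pot with plant, same size, loose, stored in one gap. Leave alone. Origin at the centre of its underside.
- stored_b: White square pot with plant, same size, loose, stored in another gap. Leave alone. Origin at the centre of its underside.
- bottle: Amber bottle, 60 mm across, 150 mm tall, standing loose. Leave alone. Origin under its centre.
- mug: Green plastic cup, 72 mm across, 80 mm tall, standing loose. Leave alone. Origin under its centre.
- brush: Bench brush lying loose. Leave alone.
- saucer: Terracotta saucer, 100 mm across, 18 mm tall, loose. Leave alone. Origin under its centre.
- bonsai: Small tree in a round blue pot, 116 mm across, about 165 mm tall, loose. Leave alone. Origin under its centre.
There are look-alikes about, which are no part of the job. What is meant by the yellow_post is not pink or purple, and is the larger of those in its own colour.

How it is judged:
On the way, in this order (a step that is already met when the one before it is completed fails the run):
1. a fingertip touches the rail behind the first gap from the yellow post (((y of yellow_post in the frame of rack above 0 m and contact force between the fingers and flat1 above 0.2 N) or (y of yellow_post in the frame of rack below 0 m and contact force between the fingers and flat6 above 0.2 N))), for 0.05 s.
2. it runs over the rib between the first and second gaps (((y of yellow_post in the frame of rack above 0 m and contact force between the fingers and rib1 above 0.2 N) or (y of yellow_post in the frame of rack below 0 m and contact force between the fingers and rib5 above 0.2 N))), for 0.05 s.
3. it touches the rail behind the second gap (((y of yellow_post in the frame of rack above 0 m and contact force between the fingers and flat2 above 0.2 N) or (y of yellow_post in the frame of rack below 0 m and contact force between the fingers and flat5 above 0.2 N))), for 0.05 s.
4. it runs over the rib between the second and third gaps (((y of yellow_post in the frame of rack above 0 m and contact force between the fingers and rib2 above 0.2 N) or (y of yellow_post in the frame of rack below 0 m and contact force between the fingers and rib4 above 0.2 N))), for 0.05 s.
5. it touches the rail behind the third gap (((y of yellow_post in the frame of rack above 0 m and contact force between the fingers and flat3 above 0.2 N) or (y of yellow_post in the frame of rack below 0 m and contact force between the fingers and flat4 above 0.2 N))), for 0.05 s.
6. the pot is pushed fully home in the third gap (x of pot in the frame of rack between -0.004 and 0.015 m and ((y of yellow_post in the frame of rack above 0 m and y of pot in the frame of rack between 0.026 and 0.05 m) or (y of yellow_post in the frame of rack below 0 m and y of pot in the frame of rack between -0.05 and -0.026 m))), for 0.1 s.
At the end, for the whole second after the job is handed in: The pot stands upright (within 0.1 rad) and still on the bench in the third gap from the yellow post, its centre within 12 mm of the gap's middle and no more than about 9 mm short of touching the back wall (rack x of its centre above -4 mm) (all of step 6 and height (world z) of pot below 0.006 m and angle between pot's own z axis and vertical below 0.1 rad and linear speed of pot below 0.02 m/s).
It fails at once if the finger runs past the third gap onto the rail behind the fourth, fifth or sixth ((y of yellow_post in the frame of rack above 0 m and (contact force between the fingers and flat4 above 0.2 N or contact force between the fingers and flat5 above 0.2 N or contact force between the fingers and flat6 above 0.2 N)) or (y of yellow_post in the frame of rack below 0 m and (contact force between the fingers and flat1 above 0.2 N or contact force between the fingers and flat2 above 0.2 N or contact force between the fingers and flat3 above 0.2 N))).
It fails at once if the pot is lifted (15 mm) off the bench (height (world z) of pot above 0.015 m).
It fails at once if the pot is tipped by more than 0.35 rad (angle between pot's own z axis and vertical above 0.35 rad).
It fails at once if one of the other loose things (stored pots, bottle, cup, brush, saucer, tree) is moved by more than 25 mm (distance of any of bottle, mug, brush, saucer, bonsai, stored_a, stored_b from where it was at the start of the episode above 0.025 m).
It also fails if it takes over 69 s, if anything falls off the work surface, if the arm or the gripper's body presses on something with over 40 N, if the wrist force passes 120 N, or if a joint passes its speed limit or range.

ROBOT

A 7-joint arm with a two-finger parallel gripper is mounted at the origin on the work surface. World frame = base frame: x ahead of the robot, y to its left, z up, the work surface at z = 0. Lengths are in m, angles in rad, forces in N, time in s.
With the tool pointing down it reaches from about 0.4 to 0.875 m from the base axis. Payload 6.5 kg.
Tool frame: the origin (TCP) lies at the very end of the fingers, on their centre line; the grasp point (between the pads) lies robot.pinch_z behind it (robot.pinch_z is the distance from the TCP to the grasp point, in m); z points along the fingers, y is the direction in which the jaws open and shut (so a half turn about z gives the same grasp; the last joint's range is limited). The gripper opens to 85 mm and grips with 20 to 120 N. Pads are 22 mm wide; open, the fingers measure 114 mm over their backs; the gripper's body (76 mm by 85 mm) begins 54 mm behind the grasp point. The pads swing forward as they close: fully open they stand 13 mm farther back than shut.
Start: joints at [1.045, 0.536, -0.004, 1.538, 0.003, 1.067, -0.071], TCP at [0.288, -0.582, 0.231] pointing down, gripper open.
Joint ranges: [-2.7, 2.7], [-0.37, 2.16], [-1.27, 1.26], [0.24, 2.4], [-1.31, 4.45], [0.19, 1.91], [-2.76, 2.76]. Speed limits (rad/s): [2.39, 2.39, 3.14, 3.14, 3.14, 3.14, 3.14].

INTERFACE

Orientations are given as a unit quaternion [x, y, z, w].
In Python, from bench import robot, viewer, job, finder gives the robot as it stands.
- The arm moves only by the tool drive_tool, never from a script. Its argument "plan" is a list of rows, each a list of 3 entries, a list of its own where there are three numbers: the opening, from 0 (shut) to 1 (fully open), then the shift along the tool's x, y, z each as a share of 300 mm, from -1 to 1, then the turn about the tool's z as a share of 45 degrees, from -1 to 1. A call has 1 to 5 rows; each row is the pose to reach, as a shift and turn from the pose commanded when the call began, along the tool's axes at that moment; what a row does not reach only later rows make up. A row lasts 1/10 s, in which the tool goes at most 50 mm and 8.59 degrees, less where a joint would pass 70% of its speed; a pose out of reach is approached as far as the arm can. A call with a number of a shift or a turn outside -1 to 1 is refused whole. A call with a gripper value outside its range is refused whole. The fingers move at their own pace and stop on an object; "newtons" is the grip in N (left out, the last holds). Time passes only in rows, so rows that repeat a pose let the fingers close. It gives the time, the measured TCP pose, the force and the opening at its end, in the units of the state.
- robot.state(): the state, without advancing time (a new reading comes with each control period).
- viewer.capture(name): name is "scene" or "top"; returns a dict with "frame" (400x640x3 uint8, red, green, blue), "depth" (400x640 float32, m along the optical axis (not along the pixel's ray), 0 where there is no reading), "fov_y" (degrees; the focal length in pixels is half the picture's height over the tangent of half this angle, whatever the lens; pixels are square), "cx", "cy" (the principal point, pixels), "k1" (the pictures are not rectified: a ray, as slopes to the right and down, at radius r is drawn at 1 + k1 r^2 times it, then the intrinsics apply), "cam_to_world" (4x4, takes a point from camera to world coordinates). Camera axes: x right, y down, z forward; pixel columns grow to the right and rows downward; lengths in m; the calibration is good to about 2 mm. A picture is of the moment at which its call begins.
- job.job_done(): hands the job in, once; it reports no verdict.
Trained networks look in a picture, given as the dict that the camera call returned (one of the last four; its "shot" number tells which), for a name from the list of things; names that differ only in an ending like _2 or _b are one class to them, and where a whole thing is asked for, a point or a joint stands for the part that bears it (a point fixed in the world has none). Each returns a list of dicts, best first, with "score" (0 to 1); they miss things now and then, are a little off and sometimes report something else, mostly with a low value. They report only what shows in the picture. A call takes as long as a camera call. They do not tell look-alikes from the thing itself.
- finder.outline_of(picture, query): "mask" (400x640 bool, what is visible of it) and "bbox" ([left, top, width, height] in pixels, round what is visible of it).
The state is a dict: "clock": time; "joints": joint angles; "qvel": joint speeds; "effort": joint torques, N m; "ee_pos": TCP position; "tool_rot": TCP orientation; "contact_force": force on the tool from outside, world axes, zero at the start; "moment": the same for the moment, N m; "gripper_width": opening from 0.0 (shut) to 1.0 (fully open).
Only numpy, scipy, OpenCV 4.12 (cv2) and the standard library are available. Lean on these libraries where they do the work, as an engineer would, in place of code of your own. Each camera call takes 0.05 s, during which the arm holds its last target.

## Working session

There is one attempt and no reset: what is moved stays moved. The work goes in short steps, Python scripts to look and compute and a tool call to move; the robot and the scene stay as the last step left them, time stands still between calls to the robot, and variables do not carry over. Pictures are saved under pics/ and viewed, and the job is handed in when it is done.

Besides the shell and the picture viewer there is one more tool, called after ">>>" by a JSON object that holds its "method" and its "body". drive_tool: Moves the arm, as the interface text tells. Its arguments: {"type":"object","properties":{"plan":{"type":"array"},"newtons":{"type":"number"}},"required":["plan"]}

```bash
ls; mkdir -p pics
cat > h.py <<'E'
import numpy as np, cv2
from bench import robot, viewer, job, finder
def K(p):
    f=200/np.tan(np.radians(p['fov_y'])/2); return np.array([[f,0,p['cx']],[0,f,p['cy']],[0,0,1.]])
def world(p):
    v,u=np.mgrid[0:400,0:640].astype(float)
    k=K(p); xd=(u-k[0,2])/k[0,0]; yd=(v-k[1,2])/k[1,1]; k1=p['k1']
    x,y=xd.copy(),yd.copy()
    for _ in range(20):
        s=1+k1*(x*x+y*y); x,y=xd/s,yd/s
    d=p['depth']; P=np.stack([x*d,y*d,d],-1); T=p['cam_to_world']
    T=np.array(T); W=P@T[:3,:3].T+T[:3,3]; W[d==0]=np.nan
    return W
def save(p,n): cv2.imwrite('pics/'+n,cv2.cvtColor(p['frame'],cv2.COLOR_RGB2BGR))
E
python3 - <<'E'
from h import *
import pickle
for n in ['scene','top']:
    p=viewer.capture(n); save(p,n+'0.png'); pickle.dump(p,open(n+'.pkl','wb')); print(n,p['fov_y'],p['cx'],p['cy'],p['k1'],np.round(p['cam_to_world'],3).tolist())
print(robot.state(), robot.pinch_z)
E
```

```text
pics
scene 47.40008111012761 317.1039988275233 199.83279975386313 -0.009735276912965656 [[-0.508, 0.751, -0.423, 0.977], [0.862, 0.436, -0.26, 0.313], [-0.011, -0.496, -0.868, 1.09], [0.0, 0.0, 0.0, 1.0]]
top 57.96346710028212 316.1328191918967 195.82461001142798 -0.07095138963380702 [[0.009, -0.98, 0.198, 0.308], [-1.0, -0.011, -0.009, 0.004], [0.011, -0.198, -0.98, 1.08], [0.0, 0.0, 0.0, 1.0]]
{'clock': 0.1, 'joints': array([ 1.04479331,  0.53710463, -0.00443394,  1.53875905,  0.0026235 ,
        1.06731061, -0.07119873]), 'qvel': array([ 0.00021409, -0.00288828, -0.0006498 , -0.00236721,  0.00221495,
       -0.00105134,  0.00021792]), 'effort': array([ 2.92775709e-03, -5.84566462e+01,  1.05203670e+00, -2.59776431e+01,
        1.26314705e-02,  4.66899510e-03,  7.87316623e-06]), 'ee_pos': array([ 0.28817885, -0.58199393,  0.23049749]), 'tool_rot': array([ 9.73679393e-01,  2.27920641e-01, -2.46757416e-04, -7.48435389e-04]), 'contact_force': array([-0.38775536, -0.07390999,  0.47110049]), 'moment': array([-0.02152948, -0.0178429 , -0.01029495]), 'gripper_width': 1.0011101944308076} 0.0187
```

View pics/scene0.png

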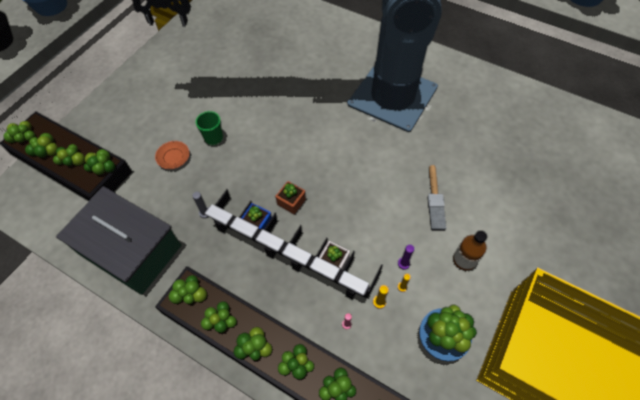

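View pics/top0.png

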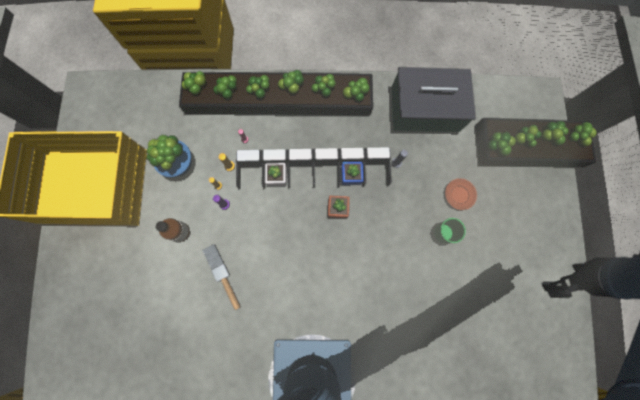

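The scene image shows the rack centre at about (290,250) with its robot-side openings facing up. In the top view the rails run along y≈155, from px 237 to 390.

Candidates for the yellow post (top view):
- large yellow at (227,161)
- small yellow at (215,183)
- purple at (221,202)
- pink at (243,135)

Grey is at (399,157). My choice is the large yellow at the left (+y) end. The pot is at (339,207); the saucer at (460,194) is a similar colour. Next I'll take a close crop and measure.

Run:
```python
from h import *
import pickle
p=pickle.load(open('top.pkl','rb')); W=world(p)
c=p['frame'][115:235,190:430]; cv2.imwrite('pics/crop.png',cv2.cvtColor(cv2.resize(c,None,fx=3.3,fy=3.3,interpolation=cv2.INTER_CUBIC),cv2.COLOR_RGB2BGR))
s=pickle.load(open('scene.pkl','rb')); WS=world(s)
for nm,(u,v) in dict(y1=(226,159),y2=(214,182),grey=(400,155),pot=(339,207)).items(): print(nm,np.round(W[v,u],3))
# rail flats: bright
for n,(P,w) in dict(top=(p,W),scene=(s,WS)).items():
    f=P['frame'].astype(int); m=(f.min(-1)>150)&(w[...,2]>.066)&(w[...,2]<.085)
    nn,l,st,ce=cv2.connectedComponentsWithStats(m.astype(np.uint8))
    pts=[]
    for i in range(1,nn):
        if st[i,4]>40:
            q=w[l==i]; print(n,np.round(ce[i]),st[i,4],np.round(np.median(q,0),4)); pts.append(q)
    q=np.vstack(pts)[:,:2].astype(np.float32); (cx,cy),(a,b),an=cv2.minAreaRect(q); print('rect',cx,cy,a,b,an)
    o=finder
for n in ['top','scene']:
    P=viewer.capture(n); w=world(P)
    for q in ['pot','stored_a','yellow_post','grey_post','mug','saucer']:
        for r in finder.outline_of(P,q)[:3]:
            x=w[r['mask']]; x=x[np.isfinite(x).all(1)]
            print(n,q,round(r['score'],2),r['bbox'],np.round(np.nanmedian(x,0),3),np.round(np.nanpercentile(x,99,axis=0),3))
```

```text
y1 [0.613 0.254 0.089]
y2 [0.551 0.29  0.066]
grey [ 0.63  -0.246  0.091]
pot [ 0.48  -0.071  0.075]
top [378. 152.] 230 [ 0.6434 -0.1856  0.0747]
top [274. 154.] 234 [0.6333 0.1179 0.0753]
top [300. 154.] 241 [0.6345 0.0426 0.0754]
top [326. 153.] 235 [ 0.6384 -0.0334  0.0753]
top [352. 153.] 238 [ 0.6398 -0.1092  0.075 ]
top [247. 155.] 230 [0.6295 0.1944 0.075 ]
rect 0.6378111243247986 0.0051882266998291016 0.03278084471821785 0.448992520570755 2.0678677558898926
scene [218. 214.] 259 [ 0.6422 -0.1863  0.0751]
scene [244. 227.] 267 [ 0.6401 -0.1105  0.0748]
scene [270. 240.] 289 [ 0.637  -0.0341  0.0747]
scene [297. 253.] 312 [0.6348 0.0415 0.0748]
scene [324. 268.] 322 [0.6329 0.1172 0.0749]
scene [354. 282.] 340 [0.6299 0.194  0.0748]
rect 0.6355682015419006 0.0025071054697036743 0.032524172216653824 0.44527941942214966 1.9311407804489136
top pot 0.6 [325.8, 193.1, 21.6, 25.2] [ 0.483 -0.069  0.051] [ 0.518 -0.041  0.078]
top stored_a 0.76 [340.3, 162.7, 22.2, 24.3] [ 0.583 -0.111  0.051] [ 0.62  -0.083  0.081]
top stored_a 0.76 [265.7, 163.2, 21.0, 21.6] [0.577 0.113 0.051] [0.
[... 988 characters left out ...]
tored_a 0.58 [322.0, 240.0, 28.6, 28.7] [0.585 0.121 0.052] [0.608 0.146 0.079]
scene stored_a 0.39 [309.6, 257.2, 31.6, 18.5] [0.633 0.118 0.075] [0.648 0.147 0.079]
scene yellow_post 0.69 [370.4, 285.6, 18.5, 23.4] [0.624 0.265 0.05 ] [0.632 0.278 0.102]
scene yellow_post 0.69 [397.6, 245.1, 16.8, 26.6] [0.504 0.273 0.058] [0.511 0.284 0.102]
scene grey_post 0.69 [193.4, 192.4, 12.2, 25.9] [ 0.639 -0.249  0.067] [ 0.647 -0.244  0.102]
scene mug 0.85 [195.9, 110.5, 25.2, 35.6] [ 0.416 -0.392  0.054] [ 0.45  -0.358  0.083]
scene mug 0.52 [449.2, 228.4, 38.9, 40.3] [0.428 0.396 0.094] [0.442 0.435 0.153]
scene saucer 0.8 [154.5, 141.7, 38.2, 28.6] [ 0.531 -0.457  0.01 ] [ 0.579 -0.403  0.021]
```

View pics/crop.png

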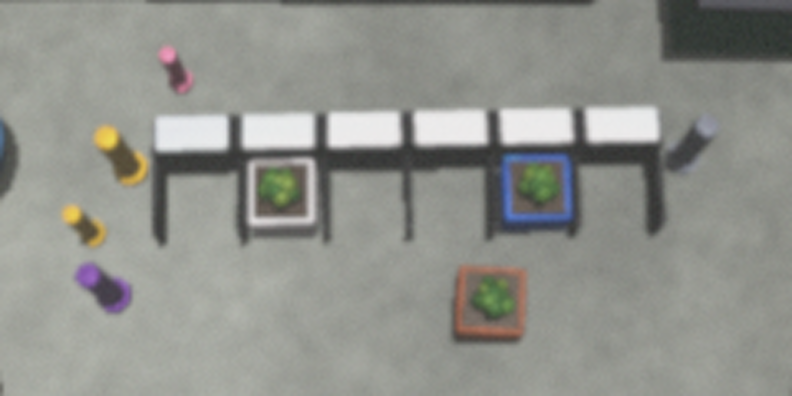

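```bash
cat >> h.py <<'E'
def pot(n,name=None):
    P=viewer.capture(n); w=world(P)
    if name: save(P,name)
    f=cv2.cvtColor(P['frame'],cv2.COLOR_RGB2HSV)
    m=((f[...,0]<14)|(f[...,0]>172))&(f[...,1]>90)&(f[...,2]>50)&(w[...,2]>.043)&(w[...,2]<.058)&(w[...,0]>.4)&(w[...,0]<.66)&(abs(w[...,1])<.2)
    q=w[m][:,:2]
    if len(q)<10: print(n,'no pot'); return
    # trim stray
    md=np.median(q,0); q=q[np.linalg.norm(q-md,axis=1)<.06]
    r=cv2.minAreaRect(q.astype(np.float32)); print(n,len(q),'pot rect',np.round(r[0],4),np.round(r[1],4),round(r[2],1),'bounds',np.round(q.min(0),4),np.round(q.max(0),4))
O=np.array([.5865,.0030]);yaw=.0345
def rack(xy):
    d=np.asarray(xy)-O; c,s=np.cos(yaw),np.sin(yaw); return np.array([c*d[0]+s*d[1],-s*d[0]+c*d[1]])
def tool(R,target):
    from scipy.spatial.transform import Rotation as Ro
    s=robot.state(); M=Ro.from_quat(s['tool_rot']).as_matrix()
    d=M.T@(np.array(target)-s['ee_pos']); print('yaw deg',round(np.degrees(np.arctan2(M[1,0],M[0,0])),2),'pos',np.round(s['ee_pos'],4),'shift/0.3',np.round(d/.3,4),'F',np.round(s['contact_force'],2),'t',round(s['clock'],2),'w',round(s['gripper_width'],3))
E
python3 - <<'E'
from h import *
pot('top');pot('scene')
tool(0,[.630,.194,.12])
tool(0,[.630,.194,.23])
E
```

```text
top 92 pot rect [ 0.4873 -0.0704] [0.0574 0.0567] 87.8 bounds [ 0.4584 -0.099 ] [ 0.5161 -0.0408]
scene 195 pot rect [ 0.4888 -0.0708] [0.0593 0.06  ] 89.3 bounds [ 0.459  -0.1008] [ 0.519  -0.0412]
yaw deg 26.35 pos [ 0.2885 -0.5825  0.2313] shift/0.3 [ 2.1689 -1.814   0.371 ] F [-0.03  0.07 -0.06] t 0.9 w 1.0
yaw deg 26.35 pos [ 0.2885 -0.5825  0.2313] shift/0.3 [ 2.1689 -1.814   0.0043] F [-0.03  0.07 -0.06] t 0.9 w 1.0
```

>>> {"method": "drive_tool", "body": {"plan": [[0,[0.64,-0.53,0],0.54],[0,[0.64,-0.53,0],0.54],[0,[0.64,-0.53,0],0.54],[0,[0.64,-0.53,0],0.54],[0,[0.64,-0.53,0],0.54]]}}

```text
clock: 1.4
ee_pos: [0.3907, -0.3529, 0.2316]
tool_rot: [1.0, 0.018, 0.0, 0.0]
contact_force: [0.6, -0.9, -0.3]
gripper_width: 0.146
```

Run:
```python
from h import *
tool(0,[.630,.194,.12])
```

```text
yaw deg 2.05 pos [ 0.3907 -0.3529  0.2316] shift/0.3 [ 0.8622 -1.7935  0.3714] F [ 0.64 -0.87 -0.27] t 1.4 w 0.146
```

>>> {"method": "drive_tool", "body": {"plan": [[0,[0.35,-0.73,0],0],[0,[0.35,-0.73,0],0],[0,[0.35,-0.73,0],0],[0,[0.35,-0.73,0],0],[0,[0.35,-0.73,0],0]]}}

```text
clock: 1.9
ee_pos: [0.488, -0.1295, 0.2317]
tool_rot: [1.0, 0.019, 0.0, -0.0]
contact_force: [1.6, 0.6, 0.4]
gripper_width: -0.0
```

>>> {"method": "drive_tool", "body": {"plan": [[0,[0.35,-0.73,0],0],[0,[0.35,-0.73,0],0],[0,[0.35,-0.73,0],0],[0,[0.35,-0.73,0],0],[0,[0.35,-0.73,0],0]]}}

```text
clock: 2.4
ee_pos: [0.5849, 0.0934, 0.2315]
tool_rot: [1.0, 0.019, 0.0, -0.0]
contact_force: [0.3, -0.5, -0.2]
gripper_width: -0.002
```

Run:
```python
from h import *
tool(0,[.630,.194,.10])
```

```text
yaw deg 2.12 pos [0.5849 0.0934 0.2315] shift/0.3 [ 0.1625 -0.3292  0.4387] F [ 0.33 -0.54 -0.18] t 2.4 w -0.002
```

>>> {"method": "drive_tool", "body": {"plan": [[0,[0.12,-0.28,0],0],[0,[0.12,-0.28,0],0],[0,[0.12,-0.28,0],0],[0,[0.12,-0.28,0],0]]}}

```text
clock: 2.8
ee_pos: [0.617, 0.1767, 0.2309]
tool_rot: [1.0, 0.019, -0.0, 0.0]
contact_force: [1.3, -0.8, 0.0]
gripper_width: -0.003
```

Run:
```python
from h import *
tool(0,[.630,.194,.085])
```

```text
yaw deg 2.17 pos [0.617  0.1767 0.2309] shift/0.3 [ 0.0459 -0.056   0.4863] F [ 1.32 -0.84  0.  ] t 2.8 w -0.003
```

>>> {"method": "drive_tool", "body": {"plan": [[0,[0,0,0.3],0],[0,[0,0,0.3],0],[0,[0,0,0.3],0],[0,[0,0,0.3],0]]}}

```text
clock: 3.2
ee_pos: [0.6173, 0.1742, 0.1419]
tool_rot: [1.0, 0.017, -0.0, 0.0]
contact_force: [0.4, 0.2, 0.5]
gripper_width: -0.005
```

Run:
```python
from h import *
tool(0,[.630,.194,.085])
```

```text
yaw deg 1.95 pos [0.6173 0.1742 0.1419] shift/0.3 [ 0.0447 -0.0647  0.1897] F [0.38 0.22 0.5 ] t 3.2 w -0.005
```

>>> {"method": "drive_tool", "body": {"plan": [[0,[0.043,-0.065,0.19],0],[0,[0.043,-0.065,0.19],0],[0,[0.043,-0.065,0.19],0],[0,[0.043,-0.065,0.19],0]]}}

```text
clock: 3.6
ee_pos: [0.6308, 0.1953, 0.0868]
tool_rot: [1.0, 0.018, 0.001, -0.0]
contact_force: [0.9, -0.1, 0.1]
gripper_width: 0.001
```

Run:
```python
from h import *
save(viewer.capture('scene'),'s1.png')
tool(0,[.630,.194,.072])
```

```text
yaw deg 1.99 pos [0.6309 0.1952 0.087 ] shift/0.3 [-0.0035  0.0039  0.0499] F [ 0.58 -0.18  0.52] t 3.65 w 0.001
```

View pics/s1.png

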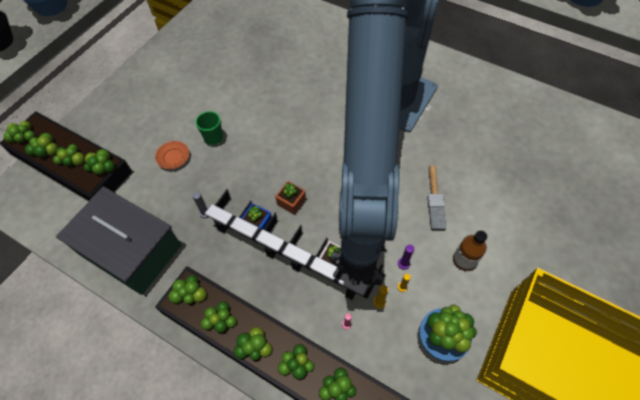

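The gripper stands over flat1 near (355,285), clear of the yellow post at (381,296). Pressing down now.

>>> {"method": "drive_tool", "body": {"plan": [[0,[-0.003,0,0.035],0],[0,[-0.003,0,0.052],0],[0,[-0.003,0,0.052],0],[0,[-0.003,0,0.052],0]]}}

```text
clock: 4.05
ee_pos: [0.6292, 0.1953, 0.0693]
tool_rot: [1.0, 0.018, 0.001, 0.0]
contact_force: [1.8, -0.2, 4.8]
gripper_width: 0.003
```

>>> {"method": "drive_tool", "body": {"plan": [[0,[0,0.03,-0.005],0],[0,[0,0.06,-0.005],0],[0,[0,0.09,-0.005],0],[0,[0,0.12,-0.005],0],[0,[0,0.15,-0.005],0]]}}

```text
clock: 4.55
ee_pos: [0.63, 0.1501, 0.0703]
tool_rot: [1.0, 0.018, 0.0, -0.0]
contact_force: [-0.1, 3.5, 3.4]
gripper_width: -0.002
```

>>> {"method": "drive_tool", "body": {"plan": [[0,[0,0.03,0],0],[0,[0,0.06,0],0],[0,[0,0.09,0],0],[0,[0,0.12,0],0],[0,[0,0.12,0],0]]}}

```text
clock: 5.05
ee_pos: [0.6314, 0.1116, 0.07]
tool_rot: [1.0, 0.017, -0.0, 0.001]
contact_force: [0.5, -2.5, 4.0]
gripper_width: -0.001
```

>>> {"method": "drive_tool", "body": {"plan": [[0,[0,0.03,0],0],[0,[0,0.06,0],0],[0,[0,0.08,0],0],[0,[0,0.1,0],0],[0,[0,0.1,0],0]]}}

```text
clock: 5.55
ee_pos: [0.6326, 0.0838, 0.0703]
tool_rot: [1.0, 0.017, 0.0, 0.0]
contact_force: [-0.2, 1.0, 4.4]
gripper_width: 0.001
```

>>> {"method": "drive_tool", "body": {"plan": [[0,[0,0.03,0],0],[0,[0,0.06,0],0],[0,[0,0.09,0],0],[0,[0,0.115,0],0],[0,[0,0.115,0],0]]}}

```text
clock: 6.05
ee_pos: [0.6336, 0.0471, 0.07]
tool_rot: [1.0, 0.017, -0.0, 0.001]
contact_force: [-0.1, -2.7, 2.9]
gripper_width: -0.003
```

>>> {"method": "drive_tool", "body": {"plan": [[0,[0,0.01,0],0],[0,[0,0.01,0],0],[0,[0,0.01,0],0]]}}

```text
clock: 6.35
ee_pos: [0.6336, 0.0467, 0.0701]
tool_rot: [1.0, 0.018, -0.0, 0.0]
contact_force: [-0.1, -1.4, 3.8]
gripper_width: 0.002
```

Flat3 is pressed with 3.8 N. Now lift off and go over the pot.

>>> {"method": "drive_tool", "body": {"plan": [[0,[0,0,-0.15],0],[0,[0,0,-0.3],0],[0,[0,0,-0.43],0],[1,[-0.1,0,-0.43],0],[1,[-0.25,0.15,-0.43],0]]}}

```text
clock: 6.85
ee_pos: [0.57, 0.0152, 0.2002]
tool_rot: [1.0, 0.022, 0.002, -0.002]
contact_force: [0.4, -1.3, -0.2]
gripper_width: 0.331
```

>>> {"method": "drive_tool", "body": {"plan": [[1,[-0.24,0.22,0],0],[1,[-0.24,0.22,0],0],[1,[-0.24,0.22,0],0],[1,[-0.24,0.22,0],0]]}}

```text
clock: 7.25
ee_pos: [0.4993, -0.0598, 0.199]
tool_rot: [1.0, 0.017, -0.0, 0.0]
contact_force: [0.9, 0.5, -0.1]
gripper_width: 0.995
```

Run:
```python
from h import *
pot('top');pot('scene','s2.png')
tool(0,[.488,-.0705,.020])
```

```text
top no pot
scene 111 pot rect [ 0.4894 -0.0705] [0.0592 0.0602] 85.9 bounds [ 0.4608 -0.1017] [ 0.5187 -0.0398]
yaw deg 2.13 pos [ 0.5008 -0.058   0.1992] shift/0.3 [-0.0445  0.0405  0.5971] F [-0.49 -0.12  0.04] t 7.35 w 0.999
```

>>> {"method": "drive_tool", "body": {"plan": [[1,[-0.043,0.041,0.1],0],[1,[-0.043,0.041,0.25],0],[1,[-0.043,0.041,0.3],0],[1,[-0.043,0.041,0.3],0]]}}

```text
clock: 7.75
ee_pos: [0.4865, -0.0702, 0.1068]
tool_rot: [1.0, 0.019, -0.002, -0.001]
contact_force: [-0.5, 0.4, -1.2]
gripper_width: 1.0
```

Run:
```python
from h import *
pot('scene','s3.png')
tool(0,[.488,-.0705,.022])
```

```text
scene 113 pot rect [ 0.4889 -0.0711] [0.0597 0.0589] 87.9 bounds [ 0.4596 -0.1014] [ 0.5186 -0.0405]
yaw deg 2.17 pos [ 0.4878 -0.0704  0.1083] shift/0.3 [0.0013 0.0006 0.2878] F [ 0.47 -0.07 -0.45] t 7.8 w 0.998
```

View pics/s3.png

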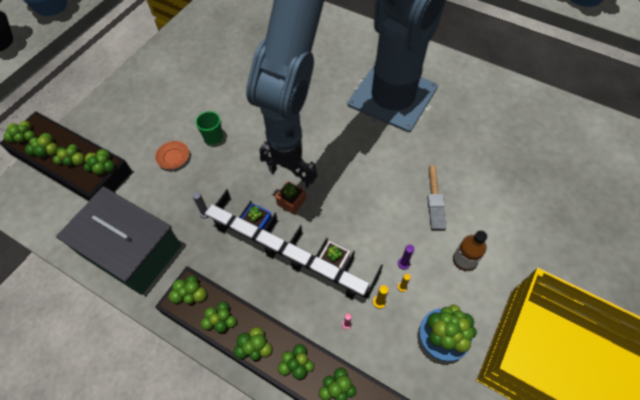

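The pot at (290,197) lies between the open jaws at (268,160) and (308,172). Going down.

>>> {"method": "drive_tool", "body": {"plan": [[1,[0.001,0,0.1],0],[1,[0.001,0,0.2],0],[1,[0.001,0,0.28],0],[1,[0.001,0,0.28],0],[1,[0.001,0,0.28],0]]}}

```text
clock: 8.3
ee_pos: [0.4892, -0.0713, 0.0263]
tool_rot: [1.0, 0.018, 0.001, 0.0]
contact_force: [-0.5, -0.0, 0.5]
gripper_width: 0.996
```

>>> {"method": "drive_tool", "body": {"plan": [[0.78,[0,0,0],0],[0.78,[0,0,0],0],[0.78,[0,0,0],0],[0.78,[0,-0.02,0],0],[0.78,[0,-0.05,0],0]]}}

```text
clock: 8.8
ee_pos: [0.4879, -0.0573, 0.0256]
tool_rot: [1.0, 0.017, 0.001, 0.0]
contact_force: [0.4, -1.5, 1.3]
gripper_width: 0.781
```

Run:
```python
from h import *
pot('scene','s4.png')
tool(0,[.488,-.0705,.022])
```

```text
scene 75 pot rect [ 0.5062 -0.059 ] [0.0227 0.061 ] 7.9 bounds [ 0.4911 -0.0908] [ 0.5177 -0.0284]
yaw deg 2.12 pos [ 0.4877 -0.0545  0.0255] shift/0.3 [-0.0009  0.0532  0.0115] F [-0.06 -0.58  1.49] t 8.85 w 0.78
```

>>> {"method": "drive_tool", "body": {"plan": [[0.78,[0,-0.04,0],0],[0.78,[0,-0.09,0],0],[0.78,[0,-0.14,0],0],[0.78,[0,-0.19,0],0],[0.78,[0,-0.24,0],0]]}}

```text
clock: 9.35
ee_pos: [0.4844, 0.0165, 0.0251]
tool_rot: [1.0, 0.018, -0.0, 0.0]
contact_force: [0.7, -2.1, 1.0]
gripper_width: 0.785
```

>>> {"method": "drive_tool", "body": {"plan": [[0.78,[0,-0.04,0],0],[0.78,[0,-0.07,0],0],[0.78,[0,-0.07,0],0],[0.78,[0,-0.07,0],0]]}}

```text
clock: 9.75
ee_pos: [0.4839, 0.0363, 0.0251]
tool_rot: [1.0, 0.018, -0.0, -0.0]
contact_force: [0.7, -0.9, -0.7]
gripper_width: 0.78
```

Run:
```python
from h import *
pot('scene','s5.png')
tool(0,[.488,-.0705,.022]); print(rack(robot.state()['ee_pos'][:2]))
```

```text
scene 74 pot rect [0.4963 0.0385] [0.0604 0.0347] 84.3 bounds [0.4761 0.008 ] [0.5119 0.0676]
yaw deg 2.03 pos [0.484  0.0359 0.0251] shift/0.3 [0.0009 0.3548 0.0103] F [ 0.36 -0.85 -0.87] t 9.8 w 0.781
[-0.10133776  0.03637501]
```

View pics/s5.png

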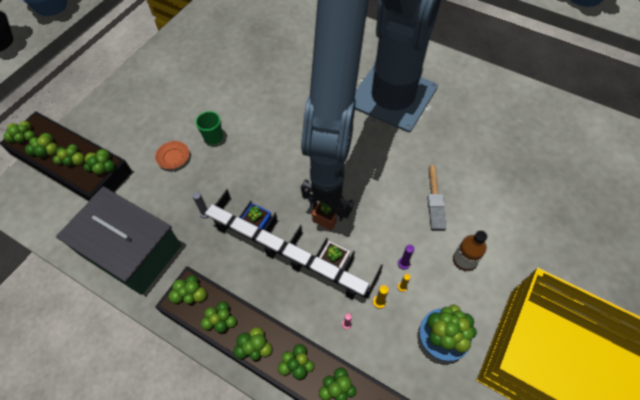

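Pot at (323,214) is roughly opposite gap 3. Opening and lifting clear to measure it unobstructed.

>>> {"method": "drive_tool", "body": {"plan": [[1,[0,0,0],0],[1,[0,0,0],0],[1,[0,0,-0.15],0],[1,[0,0,-0.3],0],[1,[0,0,-0.4],0]]}}

```text
clock: 10.3
ee_pos: [0.4848, 0.0359, 0.1476]
tool_rot: [1.0, 0.018, 0.001, -0.0]
contact_force: [1.4, 0.3, 0.4]
gripper_width: 1.0
```

>>> {"method": "drive_tool", "body": {"plan": [[0,[-0.1,0,-0.1],0],[0,[-0.25,0,-0.1],0],[0,[-0.25,0,-0.1],0],[0,[-0.25,0,-0.1],0],[0,[-0.25,0,-0.1],0]]}}

```text
clock: 10.8
ee_pos: [0.4102, 0.0335, 0.1754]
tool_rot: [1.0, 0.018, 0.001, -0.0]
contact_force: [-0.1, -0.0, -0.3]
gripper_width: 0.147
```

Run:
```python
from h import *
pot('scene','s6.png'); pot('top','t6.png')
tool(0,[.42,.038,.022]); print(rack(robot.state()['ee_pos'][:2]))
```

```text
scene 238 pot rect [0.4818 0.0367] [0.0608 0.0609] 2.1 bounds [0.4509 0.0061] [0.5121 0.0679]
top no pot
yaw deg 2.02 pos [0.4102 0.0336 0.1751] shift/0.3 [ 0.0329 -0.0135  0.5105] F [-0.5   0.57  0.35] t 10.9 w 0.004
[-0.17512606  0.0366334 ]
```

View pics/s6.png

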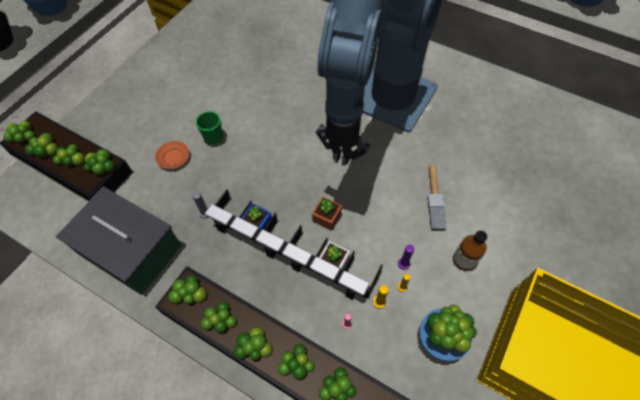

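>>> {"method": "drive_tool", "body": {"plan": [[0,[0,-0.002,0.16],0],[0,[0,-0.002,0.32],0],[0,[0,-0.002,0.45],0],[0,[0,-0.002,0.523],0],[0,[0,-0.002,0.523],0]]}}

```text
clock: 11.4
ee_pos: [0.4075, 0.034, 0.0156]
tool_rot: [1.0, 0.018, -0.003, 0.0]
contact_force: [-0.2, -0.7, -0.6]
gripper_width: -0.005
```

>>> {"method": "drive_tool", "body": {"plan": [[0,[0.04,0,0],0],[0,[0.08,0,0],0],[0,[0.13,0,0],0],[0,[0.18,0,0],0],[0,[0.22,0,0],0]]}}

```text
clock: 11.9
ee_pos: [0.478, 0.0365, 0.0198]
tool_rot: [1.0, 0.017, 0.002, -0.0]
contact_force: [-2.4, -0.2, 1.2]
gripper_width: -0.0
```

Run:
```python
from h import *
pot('scene','s7.png')
tool(0,[.42,.038,.018]); print(rack(robot.state()['ee_pos'][:2]))
```

```text
scene 230 pot rect [0.5189 0.0381] [0.0594 0.0603] 3.1 bounds [0.4878 0.0077] [0.5493 0.0688]
yaw deg 2.0 pos [0.4802 0.0367 0.0199] shift/0.3 [-0.2003 -0.0113  0.0053] F [ 2.64 -0.38  0.33] t 11.95 w -0.0
[-0.10512333  0.03735752]
```

View pics/s7.png

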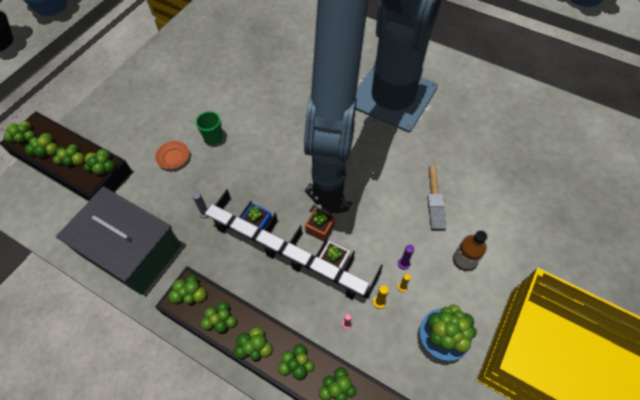

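>>> {"method": "drive_tool", "body": {"plan": [[0,[0.04,0,0],0],[0,[0.08,0,0],0],[0,[0.12,0,0],0],[0,[0.16,0,0],0],[0,[0.18,0,0],0]]}}

```text
clock: 12.45
ee_pos: [0.5306, 0.0385, 0.0185]
tool_rot: [1.0, 0.018, 0.001, -0.0]
contact_force: [-2.0, -0.5, 2.4]
gripper_width: 0.001
```

Run:
```python
from h import *
pot('scene','s8.png')
tool(0,[.42,.038,.018]); print(rack(robot.state()['ee_pos'][:2]))
```

```text
scene 263 pot rect [0.5724 0.0577] [0.0987 0.0609] 88.4 bounds [0.5421 0.009 ] [0.604  0.1062]
yaw deg 2.04 pos [0.5312 0.0385 0.0185] shift/0.3 [-0.3706 -0.0114  0.001 ] F [ 0.49 -0.28  0.74] t 12.5 w 0.002
[-0.05402237  0.03742021]
```

View pics/s8.png

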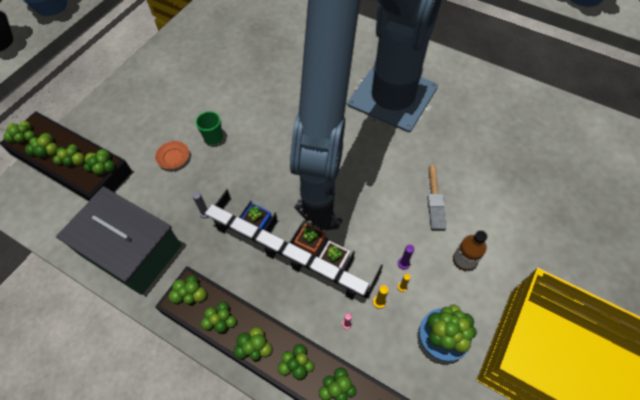

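Pot is in gap 3 at (309,236), about 17 mm short of the wall.

>>> {"method": "drive_tool", "body": {"plan": [[0,[0.02,0,0],0],[0,[0.04,0,0],0],[0,[0.055,0,0],0],[0,[0.06,0,0],0],[0,[0.06,0,0],0]]}}

```text
clock: 13.0
ee_pos: [0.5475, 0.0391, 0.0183]
tool_rot: [1.0, 0.018, 0.0, -0.0]
contact_force: [-0.5, 0.4, 1.1]
gripper_width: 0.001
```

Run:
```python
from h import *
pot('scene','s9.png')
tool(0,[.42,.038,.018]); print(rack(robot.state()['ee_pos'][:2]))
```

```text
scene 161 pot rect [0.5836 0.057 ] [0.0521 0.0936] 1.8 bounds [0.5574 0.0097] [0.6094 0.1044]
yaw deg 2.05 pos [0.5473 0.0391 0.0183] shift/0.3 [-0.4243 -0.0116  0.0009] F [ 0.37 -1.18 -0.8 ] t 13.05 w -0.006
[-0.03790036  0.03738958]
```

>>> {"method": "drive_tool", "body": {"plan": [[0,[0.006,0,0],0],[0,[0.012,0,0],0],[0,[0.012,0,0],0]]}}

```text
clock: 13.35
ee_pos: [0.5495, 0.0391, 0.0181]
tool_rot: [1.0, 0.018, -0.001, 0.0]
contact_force: [-5.1, 0.2, 3.1]
gripper_width: 0.002
```

>>> {"method": "drive_tool", "body": {"plan": [[0,[0.006,0,0],0],[0,[0.01,0,0],0],[0,[0.01,0,0],0]]}}

```text
clock: 13.65
ee_pos: [0.5494, 0.0391, 0.0175]
tool_rot: [1.0, 0.018, -0.004, 0.0]
contact_force: [-11.7, 0.5, 8.0]
gripper_width: 0.004
```

Wall contact: the tool stopped moving and the force rose to 11.7 N. Backing off and checking.

>>> {"method": "drive_tool", "body": {"plan": [[0,[-0.02,0,0],0],[0,[-0.08,0,0],0],[0,[-0.2,0,0],0],[0,[-0.3,0,-0.1],0],[0,[-0.35,0,-0.25],0]]}}

```text
clock: 14.15
ee_pos: [0.4446, 0.035, 0.0921]
tool_rot: [1.0, 0.018, -0.003, 0.0]
contact_force: [1.2, 0.4, 0.8]
gripper_width: -0.005
```

>>> {"method": "drive_tool", "body": {"plan": [[0,[-0.05,0.1,-0.2],0],[0,[-0.05,0.3,-0.3],0],[0,[-0.05,0.5,-0.3],0],[0,[-0.05,0.7,-0.3],0],[0,[-0.05,0.7,-0.3],0]]}}

```text
clock: 14.65
ee_pos: [0.4421, -0.1775, 0.1846]
tool_rot: [1.0, 0.018, 0.002, 0.001]
contact_force: [0.7, 0.2, 0.5]
gripper_width: 0.004
```

Run:
```python
from h import *
for n in ['scene','top']:
    P=viewer.capture(n); w=world(P); save(P,n+'F.png')
    r=rack_=((w[...,:2]-O)@np.array([[np.cos(yaw),-np.sin(yaw)],[np.sin(yaw),np.cos(yaw)]]))
    f=cv2.cvtColor(P['frame'],cv2.COLOR_RGB2HSV)
    m=((f[...,0]<14)|(f[...,0]>172))&(f[...,1]>90)&(f[...,2]>50)&(w[...,2]>.046)&(w[...,2]<.056)&(r[...,1]>.0)&(r[...,1]<.072)&(abs(r[...,0])<.06)
    q=r[m]; R=cv2.minAreaRect(q.astype(np.float32)); print(n,len(q),np.round(R[0],4),np.round(R[1],4),R[2],q.min(0),q.max(0),np.median(w[m][:,2]))
    c=P['frame'][(180 if n=='scene' else 120):][:120,(190 if n=='scene' else 200):][:,:240]
    cv2.imwrite(f'pics/c{n}.png',cv2.cvtColor(cv2.resize(c,None,fx=3.3,fy=3.3,interpolation=cv2.INTER_CUBIC),cv2.COLOR_RGB2BGR))
print(robot.state()['ee_pos'])
```

```text
scene 162 [0.0003 0.0376] [0.0473 0.0591] 0.10140834748744965 [-0.02340035  0.00807286] [0.02397524 0.06719066] 0.05093560828151833
top 115 [0.0046 0.0377] [0.0564 0.0582] 89.18247985839844 [-0.0241445   0.00906673] [0.0338385  0.06616903] 0.0498301181649885
[ 0.44167269 -0.1827681   0.18448745]
```

View pics/cscene.png

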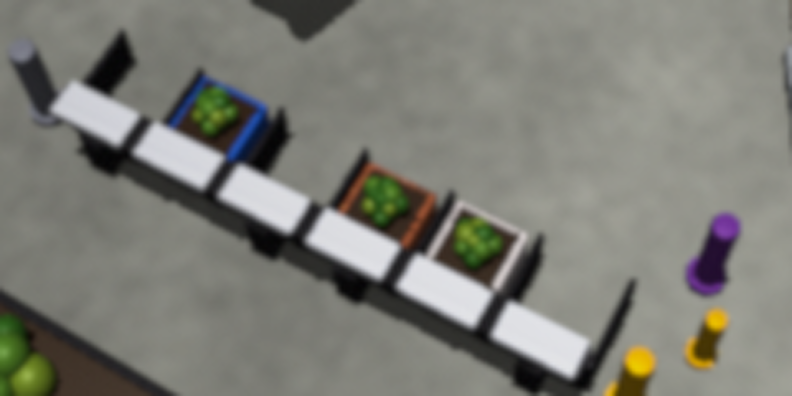

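View pics/ctop.png

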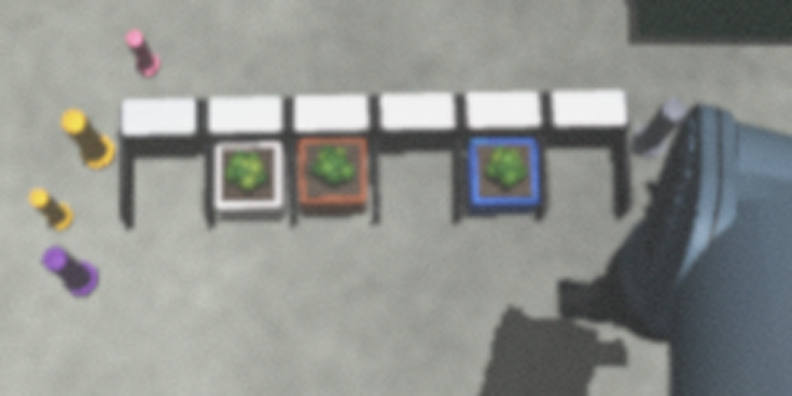

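The terracotta pot sits in the third gap from the yellow post, at crop pixel (333,170) in the top view. It is flush with the wall, square and upright.

```bash
python3 -c "
from h import *
print(job.job_done())"
```

```text
the job is handed in; nothing more can be done
None
```

The job is handed in, and my last checks show the terracotta pot fully home in the third gap from the larger yellow post, which is at the rack's +y end. I handed in at about 15 s of the 69 s allowed.

- **Rail:** I ran the shut fingertips from flat1 over rib1, flat2 and rib2 to flat3. The readings along the way showed about 3–5 N, and I lifted off within flat3, near its middle.
- **Pot:** I pushed the pot sideways between loosely open jaws, without clamping it, until it was opposite the third gap. I then pushed it in with the shut fingers until the tool stopped and the force rose to about 12 N.
- **Final position:** From the top camera the pot's centre is at rack x ≈ +4.6 mm, y ≈ +37.7 mm (gap middle +38 mm). Its rim is at 50 mm, so it stands upright on the bench.
- **Disagreement:** The scene camera gave x ≈ 0 mm, because the rail hides the pot's back edge. Its visible front edge puts the centre at about +6 mm.
- **Other things:** In the last close-up views both stored pots sit in their gaps as before, and I saw no sign of contact with anything else. I did not measure the other loose things again.

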